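# Fit the charged battery in the turntable's power supply

## Task

Slide the lid of the turntable's power supply fully open, move the blue battery module from its charging dock into the bay under the lid, and let go of it there, upright and fully down on the bay floor between the orange ribs; set it in gently, never drop it in. The red catch is unmarked and may be holding the lid, on either of its sides: try the lid, and if it does not move, push the catch fully across to its other side and try again. Dock and bay leave room for fingers on different sides of the module, so stand it upright on the bare bench on the way, let go, and take it again the other way round; keep it upright and leave the record weight, the bottle and the brush where they are.

Things in the scene. Friction and masses are not known exactly. Their poses are not given: they have to be found in the camera images.
- case: Power supply, fixed: dark box with a silver console along its +y side. Origin on the bench, x along the lid's travel. The box spans x -94..95, y -70..70 mm, 104 mm high, its top covered by the sliding lid (front) and a fixed deck (behind); the console spans x -94..95, y 70..135 mm, 110 mm high.
- bay (a point): Centre of the bay floor, 6 mm above the bench; axes as the case, fixed. Walls 72 mm apart in x rise to 104 mm above the bench, so no finger fits at the module's x ends; 124 mm wide in y: 40 mm for a finger at each y side. Two orange ribs along x, 14 mm high, 52 mm apart. The module stands between them, its x along the bay's x, either way round.
- lid_handle (a point): Middle of the black handle on the lid: a bar 70 mm long (y), 14 mm wide (x), 26 mm high, standing on the 6 mm thick silver lid, whose top is 110 mm above the bench; the point is 123 mm above the bench. It moves with the lid. Axes as the case.
- lid (a joint): Lid travel in m: 0 shut, 0.088 fully open, sliding to the case's +x. The bay is wholly uncovered from 0.080. Free, it slides with about 2 N and stays where it is left; held by the catch, it moves 2 to 4 mm and stops dead.
- catch_bar (a point): Middle of the red catch: a bar 60 mm long (x), 14 mm wide (y), 26 mm high, on the console; its underside is 111 mm above the bench, the point 124 mm. Axes as the case; it moves with the catch.
- catch (a joint): Catch travel in m: 0 near the lid, 0.030 fully across, to the case's +y; slides with about 2 N, stays where left, starts near 0. Which end holds the lid differs from start to start and cannot be seen (now and then neither); part-way it mostly holds. Do not press the lid while moving it.
- module_center (a point): Centre of the blue battery module, a box 64 (x) by 44 (y) by 80 mm (z, upright), 0.3 to 0.55 kg; the point is 40 mm above its underside. Starts upright in the dock.
- dock: Charging dock, fixed: base 90 by 90 mm, 6 mm thick, on which the module stands, axes alike; origin on the bench. Two silver cheeks 56 mm long in x, 25 to 35 mm off the middle in y, rise to 100 mm above the bench, so the module can only be taken by its x ends, 64 mm apart.
- record_weight: Silver record weight, 74 mm across, 55 mm high; origin at its underside. Leave alone.
- cleaner: Amber bottle, 48 mm across, 110 mm high; origin at its underside. Leave alone.
- record_brush: Record brush, 35 by 130 (y) by 32 mm; origin at its underside. Leave alone.
Mind the look-alikes: they are no part of the job. What is shaped like the part that bears module_center but green, purple or yellow is not meant.

How it is judged:
By the outcome, as a careful person would: the job done as asked, in the order asked, and still so for the second after the job is handed in, with the robot touching nothing.
It also fails if it takes over 72 s, if anything falls off the work surface, if the arm or the gripper's body presses on something with over 40 N, if the wrist force passes 120 N, or if a joint passes its speed limit or range.

## Robot

A 6-joint arm with a two-finger parallel gripper is mounted at the origin on the work surface. World frame = base frame: x ahead of the robot, y to its left, z up, the work surface at z = 0. Lengths are in m, angles in rad, forces in N, time in s.
With the tool pointing down it reaches from about 0.425 to 0.95 m from the base axis. Payload 3.5 kg.
Tool frame: the origin (TCP) lies midway between the tips of the shut fingers; the grasp point (between the pads) lies grasp_offset behind it (grasp_offset is the distance from the TCP to the grasp point, in m); z points along the fingers, y is the line along which they close (so a half turn about z gives the same grasp; the last joint's range is limited). The gripper opens to 85 mm and grips with 20 to 120 N. Pads are 22 mm wide; open, the fingers measure 114 mm over their backs; the gripper's body (76 mm by 85 mm) begins 54 mm behind the grasp point. The pads swing forward as they close: fully open they stand 13 mm farther back than shut.
Start: joints at [1.089, 0.286, 1.577, -0, 1.279, -0.15], TCP at [0.22, 0.638, 0.231] pointing down, gripper open.
Joint ranges: [-2.77, 2.77], [-0.9, 2.22], [0.21, 2.48], [-1.53, 4.67], [0.24, 2.81], [-2.84, 2.84]. Speed limits (rad/s): [2.79, 2.79, 3.14, 3.14, 3.14, 3.14].

## Interface

Orientations are given as a unit quaternion [w, x, y, z].
In Python, from rig import * gives the robot as it stands.
- The arm moves only by the tool play_rows, never from a script. Its argument "commands" is a list of rows, each a list of 6 numbers: the shift along the tool's x, y, z in mm, then the turn, a rotation vector about the tool's x, y, z in rad. A call has 1 to 8 rows; each row is the pose to reach, as a shift and turn from the pose commanded when the call began, along the tool's axes at that moment; what a row does not reach only later rows make up. A row lasts 1/12 s, in which the tool goes at most 41.7 mm and 7.16 degrees, less where a joint would pass 70% of its speed; a pose out of reach is approached as far as the arm can. A call with a gripper value outside its range is refused whole. "jaw" is the gripper's target within -1 to 1 (shut at 1, half-way at 0, fully open at -1), set as the call begins (left out, the last holds). The fingers move at their own pace and stop on an object; the grip force is fixed at half the most. Time passes only in rows, so rows that repeat a pose let the fingers close. It gives the time, the measured TCP pose, the force, the opening and the grip force at its end, in the units of the state.
- sense(): the state, without advancing time (a new reading comes with each control period).
- capture(name): name is "side" or "top" or "wrist"; returns a dict with "image" (400x640x3 uint8, blue, green, red), "K" (3x3 intrinsics, pixels), "extrinsics" (4x4, takes a point from world to camera coordinates); the wrist camera has in their place "hand_eye" (4x4, takes a point from camera to tool coordinates, whose origin is the TCP and whose axes are the flange's). Camera axes: x right, y up, looking along -z (the intrinsics and any distortion apply to the point x, -y, -z); pixel columns grow to the right and rows downward; lengths in m; the calibration is good to about 2 mm. The wrist camera is an equidistant fisheye: a pixel r from the principal point sees the ray r / f radians off the axis. A picture is of the moment at which its call begins: read the wrist's pose just before it. There is no depth.
- finish_job(): hands the job in; it is judged then, once.
The state is a dict: "time_s": time; "joint_positions": joint angles; "joint_velocities": joint speeds; "joint_torque": joint torques, N m; "tcp_pos": TCP position; "ee_rot": TCP orientation; "ft_force": force on the tool from outside, world axes, zero at the start; "moment": the same for the moment, N m; "finger_gap": finger opening in m; "gripper_force": force on a finger pad.
Only numpy, scipy, OpenCV 4.12 (cv2) and the standard library are available. Lean on these libraries where they do the work, as an engineer would, in place of code of your own. Each camera call takes 0.05 s, during which the arm holds its last target. There are 200 camera calls.

## Working session

There is one attempt and no reset: what is moved stays moved. The work goes in short steps, Python scripts to look and compute and a tool call to move; the robot and the scene stay as the last step left them, time stands still between calls to the robot, and variables do not carry over. Pictures are saved under pics/ and viewed, at most 10 in all, crops included, and the job is handed in when it is done.

Besides the shell and the picture viewer there is one more tool, called as name(argument=value, ...) on one line, values as JSON. play_rows: Moves the arm, as the interface text tells. Its arguments: {"type":"object","properties":{"commands":{"type":"array"},"jaw":{"type":"number"}},"required":["commands"]}

```bash
mkdir -p pics; ls; python3 - <<'E'
from rig import *
import cv2,numpy as np
s=sense();print({k:np.round(v,3).tolist() for k,v in s.items()})
for n in("side","top","wrist"):
    c=capture(n);cv2.imwrite(f"pics/{n}0.png",c["image"]);np.savez(f"pics/{n}0.npz",**c)
    print(n,{k:np.round(v,3).tolist() for k,v in c.items() if k!="image"})
E
```

```text
pics
{'time_s': 0.0, 'joint_positions': [1.089, 0.287, 1.578, -0.0, 1.279, -0.15], 'joint_velocities': [-0.001, 0.001, -0.001, -0.0, 0.001, 0.0], 'joint_torque': [-0.002, -40.598, -29.262, -0.0, 0.006, -0.0], 'tcp_pos': [0.22, 0.638, 0.23], 'ee_rot': [-0.0, 0.165, 0.986, -0.001], 'ft_force': [-0.104, -0.187, -0.407], 'moment': [-0.049, 0.002, -0.027], 'gripper_force': 0.0, 'finger_gap': 0.085}
side {'K': [[371.533, 0.0, 315.412], [0.0, 371.533, 201.409], [0.0, 0.0, 1.0]], 'extrinsics': [[0.928, -0.373, 0.011, -0.522], [0.257, 0.661, 0.705, -0.18], [-0.271, -0.651, 0.709, -0.99], [0.0, 0.0, 0.0, 1.0]]}
top {'K': [[465.269, 0.0, 323.599], [0.0, 465.269, 193.127], [0.0, 0.0, 1.0]], 'extrinsics': [[-0.004, -1.0, -0.002, -0.056], [0.986, -0.004, 0.169, -0.567], [-0.169, -0.002, 0.986, -1.304], [0.0, 0.0, 0.0, 1.0]]}
wrist {'K': [[309.707, 0.0, 317.763], [0.0, 309.707, 194.378], [0.0, 0.0, 1.0]], 'hand_eye': [[-0.0, 0.952, 0.305, 0.077], [1.0, 0.0, -0.0, -0.0], [-0.0, 0.305, -0.952, -0.143], [0.0, 0.0, 0.0, 1.0]]}
```

View pics/top0.png

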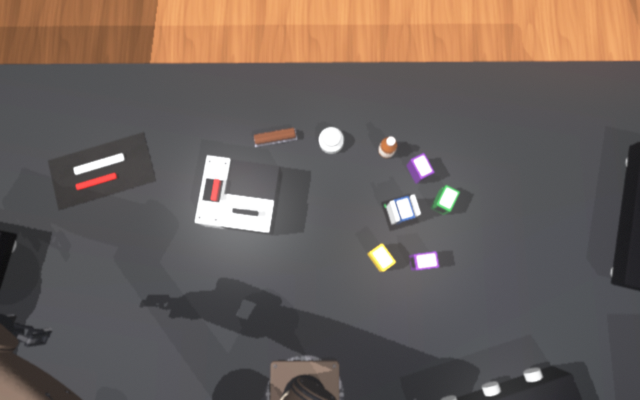

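View pics/side0.png

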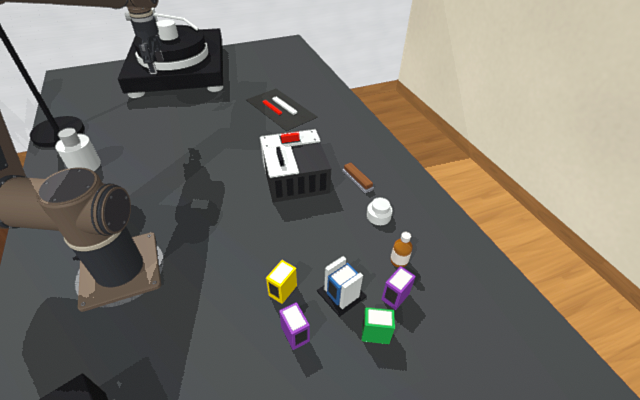

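The top view shows the case at about (240,195): console on its left, lid handle near (245,212) and red catch near (214,190). Candidates for the module are blue in the dock (403,209), purple (421,167), purple (426,261), green (447,198) and yellow (381,258). I choose the blue one at (403,209). I'll check it and the case in close crops.

```bash
python3 - <<'E'
import cv2,numpy as np
t=cv2.imread("pics/top0.png")
a=cv2.resize(t[145:245,190:290],None,fx=4,fy=4,interpolation=cv2.INTER_CUBIC)
b=cv2.resize(t[160:260,360:460],None,fx=4,fy=4,interpolation=cv2.INTER_CUBIC)
cv2.imwrite("pics/crop1.png",np.hstack([a,b]))
E
```

```text
(no output)
```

View pics/crop1.png

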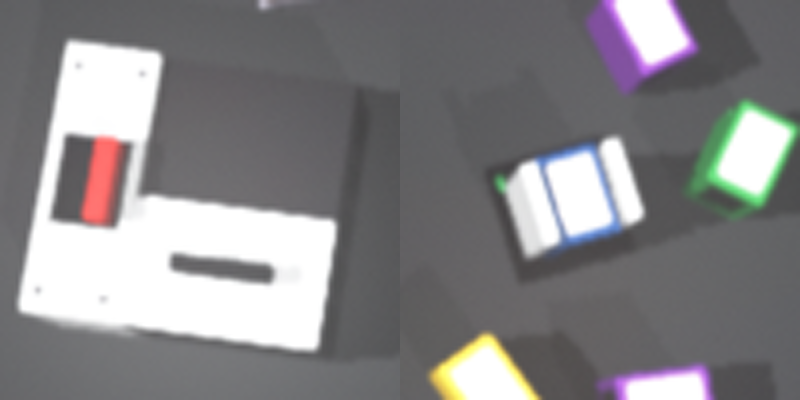

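```bash
cat > h.py <<'E'
from rig import *
import cv2,numpy as np
from scipy.spatial.transform import Rotation as R
def back(c,px,z):
    px=np.atleast_2d(np.array(px,float));K=c["K"];E=c["extrinsics"]
    d=np.c_[(px[:,0]-K[0,2])/K[0,0],-(px[:,1]-K[1,2])/K[1,1],-np.ones(len(px))]@E[:3,:3]
    o=-E[:3,:3].T@E[:3,3]
    return o+d*((z-o[2])/d[:,2])[:,None]
def pose():
    s=sense();q=s["ee_rot"];return np.array(s["tcp_pos"]),R.from_quat([q[1],q[2],q[3],q[0]])
def wback(c,px,z,p,r):   # fisheye back-projection to plane z
    px=np.atleast_2d(np.array(px,float));K=c["K"];H=c["hand_eye"]
    u=(px-K[:2,2])/K[0,0];t=np.linalg.norm(u,axis=1);k=np.sin(t)/np.maximum(t,1e-9)
    d=np.c_[u[:,0]*k,-u[:,1]*k,-np.cos(t)]@H[:3,:3].T
    d=r.apply(d);o=p+r.apply(H[:3,3])
    return o+d*((z-o[2])/d[:,2])[:,None]
def go(target,yaw):  # print shift (mm, tool axes) and turn to reach pose, tool down, tool y at yaw (mod pi)
    p,r=pose();d=r.inv().apply(np.array(target)-p)*1000
    best=None
    for k in(0,np.pi):
        y=yaw+k;ty=np.array([np.cos(y),np.sin(y),0]);tz=np.array([0,0,-1.]);tx=np.cross(ty,tz)
        v=(r.inv()*R.from_matrix(np.c_[tx,ty,tz])).as_rotvec()
        if best is None or np.linalg.norm(v)<np.linalg.norm(best): best=v
    print("shift",d.round(1),"turn",best.round(3),"tcp",p.round(4),"q6",round(sense()["joint_positions"][5],3))
E
python3 - <<'E'
from h import *
c=dict(np.load("pics/top0.npz"))
A=lambda x,y:(190+(x+.5)/4-.5,145+(y+.5)/4-.5)
B=lambda x,y:(360+(x-400+.5)/4-.5,160+(y+.5)/4-.5)
w=back(c,[A(67,40),A(162,52),A(20,310),A(335,218),A(318,352)],.110);print(w.round(4))
print("yaw",np.degrees([np.arctan2(*(w[0]-w[2])[[1,0]]),np.arctan2(*(w[3]-w[4])[[1,0]]),np.arctan2(*-(w[1]-w[0])[[0,1]])]))
m=back(c,[B(540,158),B(597,145),B(620,232),B(562,247)],.086);print(m.round(4),m.mean(0))
print(np.linalg.norm(m-np.roll(m,-1,0),axis=1), np.degrees([np.arctan2(*(m[0]-m[3])[[1,0]]),np.arctan2(*(m[1]-m[2])[[1,0]])]))
print("handle",back(c,[A(222,266)],.136),"catch",back(c,[A(101,180)],.137))
b=back(c,[A(67,40)],.11)
p,r=pose();print(r.as_matrix().round(3))
print("others",back(c,[(331,140),(388,147),(275,137),(421,167),(447,198),(381,258),(426,261)],.05).round(3)[:,:2].tolist())
E
```

```text
[[0.6675 0.2706 0.11  ]
 [0.6585 0.2035 0.11  ]
 [0.4769 0.2955 0.11  ]
 [0.5399 0.0803 0.11  ]
 [0.4472 0.0906 0.11  ]]
yaw [-7.4480516  -6.34755299  7.63474512]
[[ 0.5421 -0.2586  0.086 ]
 [ 0.5512 -0.299   0.086 ]
 [ 0.4895 -0.313   0.086 ]
 [ 0.4792 -0.2721  0.086 ]] [ 0.51550895 -0.28567028  0.086     ]
[0.04145078 0.06327422 0.04216722 0.06440963] [12.07194433 12.69613856]
handle [[0.50329171 0.15317349 0.136     ]] catch [[0.56242192 0.2366765  0.137     ]]
[[-0.945  0.326 -0.001]
 [ 0.326  0.945 -0.002]
 [ 0.    -0.002 -1.   ]]
others [[0.726, -0.081], [0.704, -0.249], [0.736, 0.085], [0.643, -0.344], [0.55, -0.416], [0.379, -0.22], [0.37, -0.348]]
```

```bash
python3 - <<'E'
from h import *
import rig
print("go",rig.__dict__.get("grasp_offset"))
go([.470,.158,.160],1.444)
E
```

```text
go 0.0187
shift [-393.  -371.9   70.8] turn [-0.002 -0.    -0.205] tcp [0.2196 0.6377 0.2303] q6 -0.15
```

play_rows(commands=[[-393, -372, 20, 0, 0, -0.205], [-393, -372, 20, 0, 0, -0.205], [-393, -372, 20, 0, 0, -0.205], [-393, -372, 20, 0, 0, -0.205], [-393, -372, 20, 0, 0, -0.205], [-393, -372, 20, 0, 0, -0.205], [-393, -372, 20, 0, 0, -0.205], [-393, -372, 20, 0, 0, -0.205]], jaw=1)

```text
time_s: 0.82
tcp_pos: [0.3742, 0.341, 0.2188]
ee_rot: [0.0, 0.063, 0.998, -0.0]
ft_force: [1.5, 0.0, -0.5]
finger_gap: -0.0001
gripper_force: 0.0
```

```bash
python3 - <<'E'
from h import *
go([.470,.158,.200],1.444)
E
```

```text
shift [-118.1 -169.5   18.8] turn [-0.  0.  0.] tcp [0.3742 0.341  0.2188] q6 -0.906
```

play_rows(commands=[[-118, -170, 19, 0, 0, 0], [-118, -170, 19, 0, 0, 0], [-118, -170, 19, 0, 0, 0], [-118, -170, 19, 0, 0, 0], [-118, -170, 19, 0, 0, 0], [-118, -170, 19, 0, 0, 0], [-118, -170, 19, 0, 0, 0], [-118, -170, 19, 0, 0, 0]])

```text
time_s: 1.48
tcp_pos: [0.4692, 0.1594, 0.1997]
ee_rot: [-0.0, 0.064, 0.998, 0.0]
ft_force: [-0.2, 1.1, 0.3]
finger_gap: -0.0001
gripper_force: 0.0
```

```bash
python3 - <<'E'
from h import *
go([.470,.158,.117],1.444)
p,r=pose();print(r.as_matrix().round(3))
c=capture("wrist");cv2.imwrite("pics/w1.png",c["image"]);np.savez("pics/w1.npz",p=p,q=r.as_quat(),**c)
E
```

```text
shift [-1.  -1.3 82.7] turn [ 0.    -0.001 -0.001] tcp [0.4692 0.1594 0.1997] q6 -1.321
[[-0.992  0.127 -0.001]
 [ 0.127  0.992  0.   ]
 [ 0.001  0.    -1.   ]]
```

View pics/w1.png

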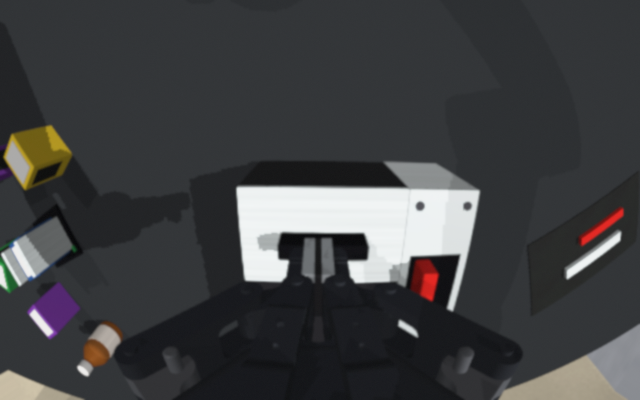

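Wrist view: lid front edge at row 187 (columns 237–407), handle's near edge at (322,234), catch at (424,280). Shut fingers look to be before the handle; checking numerically.

```bash
python3 - <<'E'
from h import *
c=dict(np.load("pics/w1.npz"));p=c["p"];r=R.from_quat(c["q"])
o=np.array([.5545,.149,0]);ex=np.array([.992,-.127,0]);ey=np.array([.127,.992,0])
for n,px,z in[("lidfront",(322,188),.11),("cornerL",(238,188),.11),("cornerR",(407,189),.11),("console",(479,191),.11),("handle edge",(322,234),.136),("hL",(281,234),.136),("hR",(366,235),.136),("tip",(322,188),.11),("catchTL",(414,261),.137),("catchTR",(437,262),.137)]:
    w=wback(c,px,z,p,r)[0];print(n,w.round(4),"case",((w-o)@ex).round(4),((w-o)@ey).round(4))
print((p-o)@ex,(p-o)@ey)
E
```

```text
lidfront [0.4614 0.1636 0.11  ] case -0.0942 0.0027
cornerL [0.4527 0.097  0.11  ] case -0.0943 -0.0645
cornerR [0.4709 0.2316 0.11  ] case -0.0935 0.0713
console [0.4809 0.2983 0.11  ] case -0.0919 0.1388
handle edge [0.4886 0.1599 0.136 ] case -0.0667 0.0024
hL [0.4849 0.1299 0.136 ] case -0.0666 -0.0278
hR [0.4939 0.1921 0.136 ] case -0.0656 0.0351
tip [0.4614 0.1636 0.11  ] case -0.0942 0.0027
catchTL [0.522 0.229 0.137] case -0.0424 0.0752
catchTR [0.5266 0.2487 0.137 ] case -0.0403 0.0954
-0.08590053057478719 -0.0005480256159772617
```

play_rows(commands=[[8, 0, 40, 0, 0, 0], [8, 0, 75, 0, 0, 0], [8, 0, 82, 0, 0, 0], [8, 0, 82, 0, 0, 0], [8, 0, 82, 0, 0, 0]])

```text
time_s: 1.95
tcp_pos: [0.4618, 0.1614, 0.1189]
ee_rot: [0.0, 0.062, 0.998, 0.0]
ft_force: [0.1, -0.8, -0.2]
finger_gap: 0.0001
gripper_force: 0.0
```

play_rows(commands=[[-4, 0, 0, 0, 0, 0], [-8, 0, 0, 0, 0, 0], [-12, 0, 0, 0, 0, 0], [-14, 0, 0, 0, 0, 0], [-16, 0, 0, 0, 0, 0], [-16, 0, 0, 0, 0, 0]])

```text
time_s: 2.45
tcp_pos: [0.4782, 0.1582, 0.1185]
ee_rot: [0.0, 0.064, 0.998, 0.0]
ft_force: [-0.4, 0.8, -0.6]
finger_gap: 0.0002
gripper_force: 0.0
```

play_rows(commands=[[-2, 0, 0, 0, 0, 0], [-4, 0, 0, 0, 0, 0], [-6, 0, 0, 0, 0, 0], [-8, 0, 0, 0, 0, 0], [-8, 0, 0, 0, 0, 0]])

```text
time_s: 2.87
tcp_pos: [0.4857, 0.1572, 0.118]
ee_rot: [0.0, 0.063, 0.998, -0.0]
ft_force: [0.5, -0.0, -0.3]
finger_gap: -0.0002
gripper_force: 0.0
```

play_rows(commands=[[-2, 0, 0, 0, 0, 0], [-4, 0, 0, 0, 0, 0], [-6, 0, 0, 0, 0, 0], [-6, 0, 0, 0, 0, 0]])

```text
time_s: 3.2
tcp_pos: [0.489, 0.1568, 0.1179]
ee_rot: [-0.004, 0.063, 0.998, -0.0]
ft_force: [-8.5, 0.7, 6.2]
finger_gap: 0.0001
gripper_force: 4.2
```

play_rows(commands=[[-2, 0, 0, 0, 0, 0], [-4, 0, 0, 0, 0, 0], [-4, 0, 0, 0, 0, 0]])

```text
time_s: 3.45
tcp_pos: [0.4901, 0.1566, 0.1179]
ee_rot: [-0.008, 0.063, 0.998, -0.001]
ft_force: [-17.2, 1.3, 12.6]
finger_gap: -0.0003
gripper_force: 8.8
```

The lid stops dead after ~3 mm, so the catch is holding it. I'll back off, lift and push the catch across.

play_rows(commands=[[12, 0, 0, 0, 0, 0], [12, 0, -35, 0, 0, 0], [12, 0, -45, 0, 0, 0], [-20, 20, -45, 0, 0, 0], [-49, 48, -45, 0, 0, 0], [-49, 48, -45, 0, 0, 0], [-49, 48, -45, 0, 0, 0], [-49, 48, -45, 0, 0, 0]])

```text
time_s: 4.12
tcp_pos: [0.5502, 0.1974, 0.1627]
ee_rot: [-0.0, 0.063, 0.998, -0.0]
ft_force: [0.0, -0.0, -0.8]
finger_gap: 0.0
gripper_force: 0.0
```

```bash
python3 - <<'E'
from h import *
o=np.array([.5545,.149,0]);ex=np.array([.992,-.127,0]);ey=np.array([.127,.992,0])
t=o-.011*ex+.048*ey+[0,0,.119]
go(t,1.444)
E
```

```text
shift [ 0.6  0.5 43.7] turn [-0. -0.  0.] tcp [0.5502 0.1974 0.1627] q6 -1.273
```

play_rows(commands=[[0, 0, 20, 0, 0, 0], [0, 0, 36, 0, 0, 0], [0, 0, 43, 0, 0, 0], [0, 0, 43, 0, 0, 0], [0, 0, 43, 0, 0, 0]])

```text
time_s: 4.53
tcp_pos: [0.5497, 0.1971, 0.1203]
ee_rot: [0.0, 0.064, 0.998, -0.0]
ft_force: [-0.6, -0.4, -0.4]
finger_gap: -0.0002
gripper_force: 0.0
```

play_rows(commands=[[0, 5, 0, 0, 0, 0], [0, 10, 0, 0, 0, 0], [0, 15, 0, 0, 0, 0], [0, 20, 0, 0, 0, 0], [0, 25, 0, 0, 0, 0], [0, 30, 0, 0, 0, 0], [0, 34, 0, 0, 0, 0], [0, 34, 0, 0, 0, 0]])

```text
time_s: 5.2
tcp_pos: [0.5546, 0.232, 0.1203]
ee_rot: [0.0, 0.063, 0.998, 0.0]
ft_force: [0.9, -0.3, 0.6]
finger_gap: 0.0001
gripper_force: 0.0
```

play_rows(commands=[[0, 3, 0, 0, 0, 0], [0, 6, 0, 0, 0, 0], [0, 9, 0, 0, 0, 0], [0, 11, 0, 0, 0, 0], [0, 11, 0, 0, 0, 0]])

```text
time_s: 5.62
tcp_pos: [0.5558, 0.2425, 0.1199]
ee_rot: [0.0, 0.063, 0.998, 0.0]
ft_force: [0.4, -0.6, 0.6]
finger_gap: 0.0003
gripper_force: 0.1
```

Checking visually whether the catch is moving.

```bash
python3 - <<'E'
from h import *
c=capture("top");cv2.imwrite("pics/t2f.png",c["image"])
s=capture("side");
a=cv2.resize(c["image"][145:245,190:290],None,fx=4,fy=4,interpolation=cv2.INTER_CUBIC)
b=cv2.resize(s["image"][110:210,245:345],None,fx=4,fy=4,interpolation=cv2.INTER_CUBIC)
cv2.imwrite("pics/crop2.png",np.hstack([a,b]))
E
```

```text
(no output)
```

View pics/crop2.png

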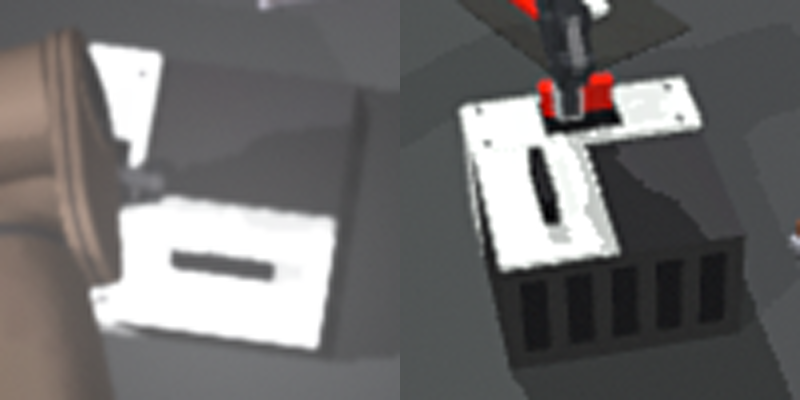

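The side crop (right) shows the fingers at (570,105) touching the red bar, with the dark slot exposed in front of it, so the catch is moving. I'll carry on to the stop.

play_rows(commands=[[0, 3, 0, 0, 0, 0], [0, 6, 0, 0, 0, 0], [0, 9, 0, 0, 0, 0], [0, 9, 0, 0, 0, 0]])

```text
time_s: 6.05
tcp_pos: [0.5563, 0.2494, 0.1197]
ee_rot: [-0.001, 0.063, 0.998, -0.003]
ft_force: [-2.7, -6.8, 1.8]
finger_gap: -0.0002
gripper_force: 3.9
```

play_rows(commands=[[0, 3, 0, 0, 0, 0], [0, 4, 0, 0, 0, 0], [0, 4, 0, 0, 0, 0]])

```text
time_s: 6.3
tcp_pos: [0.5563, 0.2497, 0.1197]
ee_rot: [-0.002, 0.062, 0.998, -0.007]
ft_force: [-4.2, -17.4, 4.5]
finger_gap: -0.0001
gripper_force: 9.2
```

Catch is at its end. Back to the lid handle.

play_rows(commands=[[0, -15, 0, 0, 0, 0], [0, -15, -30, 0, 0, 0], [0, -15, -45, 0, 0, 0], [30, -50, -45, 0, 0, 0], [60, -80, -45, 0, 0, 0], [79, -101, -45, 0, 0, 0], [79, -101, -45, 0, 0, 0], [79, -101, -45, 0, 0, 0]])

```text
time_s: 6.97
tcp_pos: [0.465, 0.1645, 0.1647]
ee_rot: [0.0, 0.064, 0.998, 0.001]
ft_force: [0.4, 0.7, 0.1]
finger_gap: 0.0001
gripper_force: 0.0
```

```bash
python3 - <<'E'
from h import *
o=np.array([.5545,.149,0]);ex=np.array([.992,-.127,0]);ey=np.array([.127,.992,0])
go(o-.086*ex+.002*ey+[0,0,.118],1.444)
E
```

```text
shift [-4.8 -2.1 46.7] turn [ 0.001  0.    -0.001] tcp [0.465  0.1645 0.1647] q6 -1.31
```

play_rows(commands=[[-4, -2, 25, 0, 0, 0], [-4, -2, 40, 0, 0, 0], [-4, -2, 46, 0, 0, 0], [-4, -2, 46, 0, 0, 0], [-10, -2, 46, 0, 0, 0], [-16, -2, 46, 0, 0, 0], [-22, -2, 46, 0, 0, 0], [-26, -2, 46, 0, 0, 0]])

```text
time_s: 7.63
tcp_pos: [0.4932, 0.1597, 0.1202]
ee_rot: [0.001, 0.063, 0.998, 0.0]
ft_force: [-1.4, 1.0, 1.5]
finger_gap: -0.0001
gripper_force: 0.9
```

play_rows(commands=[[-3, 0, 0, 0, 0, 0], [-6, 0, 0, 0, 0, 0], [-6, 0, 0, 0, 0, 0]])

```text
time_s: 7.88
tcp_pos: [0.4985, 0.1586, 0.1193]
ee_rot: [0.001, 0.063, 0.998, 0.0]
ft_force: [-0.1, 0.1, -0.7]
finger_gap: 0.0002
gripper_force: 0.0
```

Lid is free. Pushing it on.

play_rows(commands=[[-8, 0, 0, 0, 0, 0], [-16, 0, 0, 0, 0, 0], [-24, 0, 0, 0, 0, 0], [-32, 0, 0, 0, 0, 0], [-40, 0, 0, 0, 0, 0], [-48, 0, 0, 0, 0, 0], [-56, 0, 0, 0, 0, 0], [-62, 0, 0, 0, 0, 0]])

```text
time_s: 8.55
tcp_pos: [0.5602, 0.1506, 0.1188]
ee_rot: [-0.0, 0.063, 0.998, -0.0]
ft_force: [-2.0, -0.5, 0.5]
finger_gap: -0.0002
gripper_force: 1.0
```

play_rows(commands=[[-3, 0, 0, 0, 0, 0], [-6, 0, 0, 0, 0, 0], [-9, 0, 0, 0, 0, 0], [-12, 0, 0, 0, 0, 0], [-12, 0, 0, 0, 0, 0]])

```text
time_s: 8.97
tcp_pos: [0.5718, 0.1495, 0.1192]
ee_rot: [0.001, 0.063, 0.998, 0.0]
ft_force: [-0.4, -0.2, 0.4]
finger_gap: 0.0003
gripper_force: 0.1
```

play_rows(commands=[[-2, 0, 0, 0, 0, 0], [-4, 0, 0, 0, 0, 0], [-6, 0, 0, 0, 0, 0], [-8, 0, 0, 0, 0, 0], [-8, 0, 0, 0, 0, 0]])

```text
time_s: 9.38
tcp_pos: [0.5737, 0.1493, 0.1192]
ee_rot: [-0.008, 0.063, 0.998, -0.0]
ft_force: [-17.9, -0.2, 11.7]
finger_gap: 0.0001
gripper_force: 9.0
```

Lid at its stop. I'll back off and look at the bay.

play_rows(commands=[[20, 0, 0, 0, 0, 0], [30, 0, -40, 0, 0, 0], [50, 0, -80, 0, 0, 0], [70, 0, -120, 0, 0, 0], [70, 0, -150, 0, 0, 0], [70, 0, -150, 0, 0, 0], [70, 0, -150, 0, 0, 0]], jaw=-1)

```text
time_s: 9.97
tcp_pos: [0.5115, 0.1578, 0.2733]
ee_rot: [0.005, 0.063, 0.998, 0.001]
ft_force: [-0.6, 0.2, 0.5]
finger_gap: 0.0832
gripper_force: 0.0
```

```bash
python3 - <<'E'
from h import *
p,r=pose()
c=capture("wrist");cv2.imwrite("pics/w3.png",c["image"][100:330,170:520].repeat(2,0).repeat(2,1));np.savez("pics/w3.npz",p=p,q=r.as_quat(),**c)
c=capture("top");np.savez("pics/t3.npz",**c);print(p)
E
```

```text
[0.51145639 0.15781031 0.27328991]
```

View pics/w3.png

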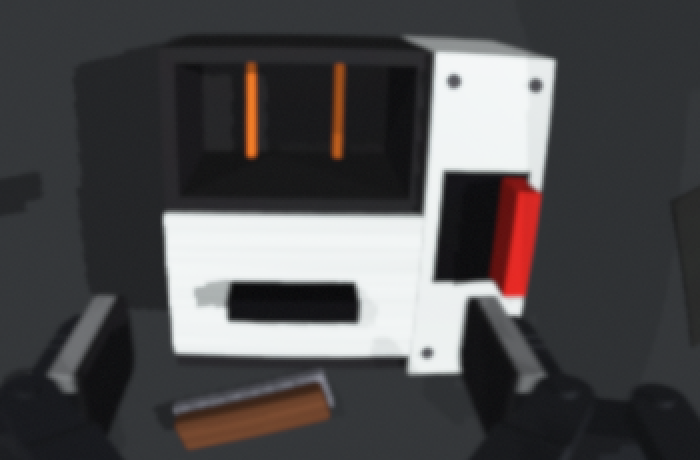

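The wrist view shows the bay open: opening corners in the crop at (177,62), (418,67), (180,200), (411,198); orange ribs at columns ~251 and ~339; catch fully across.

```bash
python3 - <<'E'
from h import *
c=dict(np.load("pics/w3.npz"));p=c["p"];r=R.from_quat(c["q"])
o=np.array([.5545,.149,0]);ex=np.array([.992,-.127,0]);ey=np.array([.127,.992,0])
P=lambda x,y:(170+(x-.5)/2,100+(y-.5)/2)
for n,px,z in[("TL",(177,62),.104),("TR",(418,67),.104),("BL",(180,199),.104),("BR",(411,198),.104),("ribLfar",(251,157),.02),("ribRfar",(339,157),.02),("ribLnear",(251,66),.02),("ribRnear",(339,66),.02),("lidBL",(164,212),.11),("lidBR",(420,212),.11),("lidTL",(176,352),.11),("caseTR",(553,60),.11),("caseBR",(408,373),.11)]:
    w=wback(c,P(*px),z,p,r)[0];print(n,w.round(4),"case",((w-o)@ex*1000).round(1),((w-o)@ey*1000).round(1))
go([.5155,-.2857,.23],.216)
E
```

```text
TL [0.4603 0.1037 0.104 ] case -87.7 -56.9
TR [0.4783 0.2249 0.104 ] case -85.3 65.7
BL [0.533  0.0924 0.104 ] case -14.1 -58.8
BR [0.5482 0.2158 0.104 ] case -14.7 65.5
ribLfar [0.537 0.125 0.02 ] case -14.4 -26.0
ribRfar [0.5443 0.1828 0.02  ] case -14.4 32.3
ribLnear [0.4771 0.1337 0.02  ] case -74.9 -25.0
ribRnear [0.4842 0.1895 0.02  ] case -74.9 31.2
lidBL [0.5373 0.0838 0.11  ] case -8.8 -66.8
lidBR [0.5545 0.2192 0.11  ] case -8.9 69.7
lidTL [0.625  0.0722 0.11  ] case 79.7 -67.3
caseTR [0.48   0.2972 0.11  ] case -92.7 137.5
caseBR [0.6578 0.2076 0.11  ] case 95.0 71.2
shift [ -61.9 -438.7   38.4] turn [0.    0.    1.228] tcp [0.5096 0.1573 0.2685] q6 -1.335
```

play_rows(commands=[[-62, -439, 20, 0, 0, 1.228], [-62, -439, 20, 0, 0, 1.228], [-62, -439, 20, 0, 0, 1.228], [-62, -439, 20, 0, 0, 1.228], [-62, -439, 20, 0, 0, 1.228], [-62, -439, 20, 0, 0, 1.228], [-62, -439, 20, 0, 0, 1.228], [-62, -439, 20, 0, 0, 1.228]])

```text
time_s: 10.73
tcp_pos: [0.5131, -0.1775, 0.2512]
ee_rot: [-0.002, 0.537, 0.844, 0.0]
ft_force: [0.6, 0.8, -0.4]
finger_gap: 0.0853
gripper_force: 0.0
```

```bash
python3 - <<'E'
from h import *
go([.5155,-.2857,.24],.216)
E
```

```text
shift [-99.1 -43.6  11. ] turn [-0.002 -0.003  0.221] tcp [ 0.5131 -0.1775  0.2512] q6 -0.958
```

play_rows(commands=[[-99, -44, 11, 0, 0, 0.221], [-99, -44, 11, 0, 0, 0.221], [-99, -44, 11, 0, 0, 0.221], [-99, -44, 11, 0, 0, 0.221], [-99, -44, 11, 0, 0, 0.221], [-99, -44, 11, 0, 0, 0.221]])

```text
time_s: 11.23
tcp_pos: [0.5164, -0.2833, 0.2409]
ee_rot: [-0.002, 0.624, 0.781, 0.0]
ft_force: [0.4, -0.1, -0.4]
finger_gap: 0.0852
gripper_force: 0.0
```

```bash
python3 - <<'E'
from h import *
p,r=pose();c=capture("wrist");np.savez("pics/w4.npz",p=p,q=r.as_quat(),**c)
cv2.imwrite("pics/w4.png",c["image"]);print(p,r.as_matrix().round(3))
E
```

```text
[ 0.51638618 -0.28325358  0.24094527] [[-0.221  0.975 -0.002]
 [ 0.975  0.221  0.003]
 [ 0.003 -0.002 -1.   ]]
```

View pics/w4.png

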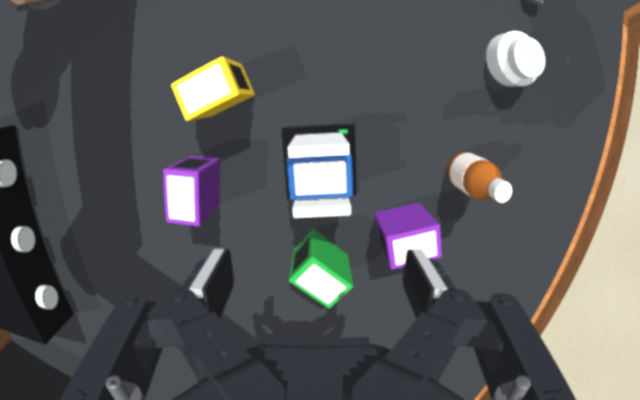

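The close view confirms the blue module between the silver cheeks, top corners about (290,159), (352,158), (354,199), (288,200). The neighbours (purple at 415,235; green at 320,270) are clear of the finger lanes.

```bash
python3 - <<'E'
from h import *
c=dict(np.load("pics/w4.npz"));p=c["p"];r=R.from_quat(c["q"])
hsv=cv2.cvtColor(c["image"],cv2.COLOR_BGR2HSV)
m=cv2.inRange(hsv,(105,120,50),(128,255,255));m[:, :270]=0;m[:,370:]=0;m[:140]=0;m[215:]=0
pts=cv2.findNonZero(m);print(cv2.boundingRect(pts),cv2.minAreaRect(pts))
w=wback(c,[(290,159),(352,158),(354,199),(288,200)],.086,p,r);print(w.round(4),w.mean(0))
print(np.linalg.norm(w-np.roll(w,-1,0),axis=1).round(4),np.degrees([np.arctan2(*(w[1]-w[0])[[1,0]]),np.arctan2(*(w[2]-w[3])[[1,0]])]))
go([w.mean(0)[0],w.mean(0)[1],.066-.0187],.216)
print("bottle,purple,green:",wback(c,[(460,170),(376,212),(318,238)],.04,p,r).round(3))
E
```

```text
(286, 154, 68, 46) ((319.9649963378906, 176.93971252441406), (42.042964935302734, 66.9319076538086), 86.42366790771484)
[[ 0.4859 -0.2703  0.086 ]
 [ 0.545  -0.2559  0.086 ]
 [ 0.5576 -0.2964  0.086 ]
 [ 0.4923 -0.3124  0.086 ]] [ 0.5201945  -0.28375026  0.086     ]
[0.0608 0.0425 0.0672 0.0425] [13.77669527 13.70675811]
shift [ -2.1   3.5 194.3] turn [-0.001 -0.002  0.008] tcp [ 0.5167 -0.2828  0.2416] q6 -0.897
bottle,purple,green: [[ 0.686 -0.245  0.04 ]
 [ 0.597 -0.32   0.04 ]
 [ 0.536 -0.369  0.04 ]]
```

play_rows(commands=[[-2, 3, 40, 0, 0, 0.01], [-2, 3, 80, 0, 0, 0.01], [-2, 3, 115, 0, 0, 0.01], [-2, 3, 145, 0, 0, 0.01], [-2, 3, 165, 0, 0, 0.01], [-2, 3, 183, 0, 0, 0.01], [-2, 3, 195, 0, 0, 0.01], [-2, 3, 195, 0, 0, 0.01]])

```text
time_s: 11.95
tcp_pos: [0.5187, -0.2826, 0.045]
ee_rot: [-0.003, 0.627, 0.779, 0.0]
ft_force: [-0.5, 0.9, 0.3]
finger_gap: 0.0856
gripper_force: 0.0
```

play_rows(commands=[[0, 0, 0, 0, 0, 0], [0, 0, 0, 0, 0, 0], [0, 0, 0, 0, 0, 0], [0, 0, 0, 0, 0, 0], [0, 0, 0, 0, 0, 0], [0, 0, 0, 0, 0, 0]], jaw=1)

```text
time_s: 12.45
tcp_pos: [0.5213, -0.286, 0.05]
ee_rot: [0.001, 0.628, 0.778, 0.0]
ft_force: [-0.8, 0.3, 6.2]
finger_gap: 0.0635
gripper_force: 66.9
```

play_rows(commands=[[0, 0, -10, 0, 0, 0], [0, 0, -30, 0, 0, 0], [0, 0, -55, 0, 0, 0], [0, 0, -80, 0, 0, 0], [0, 0, -105, 0, 0, 0], [0, 0, -125, 0, 0, 0], [0, 0, -130, 0, 0, 0], [0, 0, -130, 0, 0, 0]])

```text
time_s: 13.12
tcp_pos: [0.5207, -0.2856, 0.1793]
ee_rot: [0.001, 0.628, 0.778, 0.0]
ft_force: [-0.3, 0.3, -3.6]
finger_gap: 0.0636
gripper_force: 67.0
```

```bash
python3 - <<'E'
from h import *
go([.50,-.08,.17],-.131)
E
```

```text
shift [205.4  23.2   8.9] turn [0.002 0.002 0.344] tcp [ 0.5207 -0.2856  0.1793] q6 -0.885
```

play_rows(commands=[[15, 2, 0, 0, 0, 0.03], [45, 6, 0, 0, 0, 0.1], [80, 10, 0, 0, 0, 0.16], [115, 14, 0, 0, 0, 0.22], [150, 18, 0, 0, 0, 0.28], [180, 21, 0, 0, 0, 0.32], [200, 23, 0, 0, 0, 0.344], [205, 23, 0, 0, 0, 0.344]])

```text
time_s: 13.78
tcp_pos: [0.4968, -0.0762, 0.1746]
ee_rot: [-0.003, 0.751, 0.66, -0.001]
ft_force: [-0.2, 0.6, -5.7]
finger_gap: 0.0633
gripper_force: 66.7
```

play_rows(commands=[[0, 0, 10, 0, 0, 0], [0, 0, 30, 0, 0, 0], [0, 0, 55, 0, 0, 0], [0, 0, 80, 0, 0, 0], [0, 0, 105, 0, 0, 0], [0, 0, 118, 0, 0, 0], [0, 0, 124, 0, 0, 0], [0, 0, 124, 0, 0, 0]])

```text
time_s: 14.45
tcp_pos: [0.4973, -0.0804, 0.0508]
ee_rot: [-0.002, 0.752, 0.659, -0.002]
ft_force: [-0.3, 0.4, -4.8]
finger_gap: 0.0639
gripper_force: 66.7
```

play_rows(commands=[[0, 0, 2, 0, 0, 0], [0, 0, 4, 0, 0, 0], [0, 0, 6, 0, 0, 0], [0, 0, 6, 0, 0, 0]])

```text
time_s: 14.78
tcp_pos: [0.4999, -0.0804, 0.0486]
ee_rot: [0.001, 0.752, 0.659, 0.0]
ft_force: [-0.3, 0.6, -5.0]
finger_gap: 0.0636
gripper_force: 66.7
```

play_rows(commands=[[0, 0, 1, 0, 0, 0], [0, 0, 2, 0, 0, 0], [0, 0, 3, 0, 0, 0], [0, 0, 3, 0, 0, 0], [0, 0, 3, 0, 0, 0]])

```text
time_s: 15.2
tcp_pos: [0.4993, -0.08, 0.045]
ee_rot: [-0.0, 0.752, 0.659, -0.0]
ft_force: [-0.2, 0.4, -5.2]
finger_gap: 0.0639
gripper_force: 66.7
```

play_rows(commands=[[0, 0, 1, 0, 0, 0], [0, 0, 2, 0, 0, 0], [0, 0, 2, 0, 0, 0], [0, 0, 2, 0, 0, 0]])

```text
time_s: 15.53
tcp_pos: [0.4996, -0.0801, 0.044]
ee_rot: [-0.0, 0.752, 0.659, -0.0]
ft_force: [-3.2, 1.5, 4.3]
finger_gap: 0.0637
gripper_force: 67.6
```

play_rows(commands=[[0, 0, 0, 0, 0, 0], [0, 0, 0, 0, 0, 0], [0, 0, 0, 0, 0, 0], [0, 0, 0, 0, 0, 0], [0, 0, -5, 0, 0, 0], [0, 0, -30, 0, 0, 0], [0, 0, -70, 0, 0, 0], [0, 0, -110, 0, 0, 0]], jaw=-1)

```text
time_s: 16.2
tcp_pos: [0.4982, -0.0797, 0.1531]
ee_rot: [-0.002, 0.752, 0.659, -0.001]
ft_force: [1.8, -0.3, 1.1]
finger_gap: 0.0857
gripper_force: 0.0
```

```bash
python3 - <<'E'
from h import *
go([.4996,-.0801,.16],1.44)
p,r=pose();c=capture("wrist");np.savez("pics/w5.npz",p=p,q=r.as_quat(),**c)
cv2.imwrite("pics/w5.png",c["image"][60:300,160:480].repeat(2,0).repeat(2,1))
E
```

```text
shift [-0.2  1.4 -6.9] turn [-0.003  0.002  1.571] tcp [ 0.4982 -0.0797  0.1531] q6 -0.229
```

View pics/w5.png

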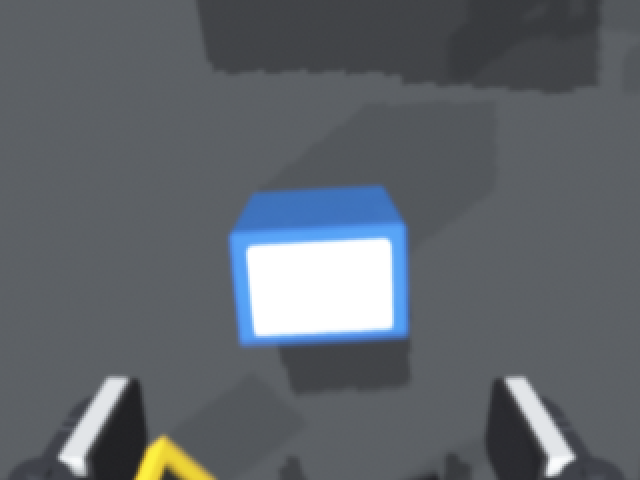

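Module stands upright on the bench, top corners (crop) (232,234), (405,225), (407,334), (241,345), slightly yawed from the tool.

```bash
python3 - <<'E'
from h import *
c=dict(np.load("pics/w5.npz"));p=c["p"];r=R.from_quat(c["q"])
P=lambda x,y:(160+(x-.5)/2,60+(y-.5)/2)
w=wback(c,[P(232,234),P(405,225),P(407,334),P(241,345)],.080,p,r);print(w.round(4),w.mean(0))
print(np.linalg.norm(w-np.roll(w,-1,0),axis=1).round(4),np.degrees([np.arctan2(*(w[1]-w[0])[[1,0]]),np.arctan2(*(w[2]-w[3])[[1,0]])]))
print("tool y yaw",np.degrees(np.arctan2(*r.as_matrix()[[1,0],1])))
E
```

```text
[[ 0.4714 -0.0536  0.08  ]
 [ 0.5338 -0.0584  0.08  ]
 [ 0.5309 -0.1011  0.08  ]
 [ 0.4672 -0.0974  0.08  ]] [ 0.50082441 -0.07765571  0.08      ]
[0.0626 0.0428 0.0638 0.044 ] [-4.38583077 -3.32685929]
tool y yaw -7.510318723470685
```

play_rows(commands=[[0, 0, -10, 0, 0, -1.623], [0, 0, -10, 0, 0, -1.623], [0, 0, -10, 0, 0, -1.623], [0, 0, -10, 0, 0, -1.623], [0, 0, -10, 0, 0, -1.623], [0, 0, -10, 0, 0, -1.623], [0, 0, -10, 0, 0, -1.623], [0, 0, -10, 0, 0, -1.623]])

```text
time_s: 16.92
tcp_pos: [0.4996, -0.0801, 0.1632]
ee_rot: [0.0, 0.341, 0.94, 0.0]
ft_force: [-0.8, -0.5, 0.1]
finger_gap: 0.0855
gripper_force: 0.0
```

```bash
python3 - <<'E'
from h import *
go([.5005,-.079,.13],1.492)
E
```

```text
shift [ 0.   1.5 33.2] turn [ 0.     0.001 -0.617] tcp [ 0.4996 -0.0801  0.1632] q6 -1.235
```

play_rows(commands=[[0, 1, 0, 0, 0, -0.617], [0, 1, 0, 0, 0, -0.617], [0, 1, 0, 0, 0, -0.617], [0, 1, 0, 0, 0, -0.617], [0, 1, 0, 0, 0, -0.617], [0, 1, 0, 0, 0, -0.617], [0, 1, 0, 0, 0, -0.617]])

```text
time_s: 17.5
tcp_pos: [0.5001, -0.0794, 0.1631]
ee_rot: [0.0, 0.044, 0.999, -0.0]
ft_force: [-0.1, 0.1, 0.8]
finger_gap: 0.0856
gripper_force: 0.0
```

```bash
python3 - <<'E'
from h import *
p,r=pose();c=capture("wrist")
hsv=cv2.cvtColor(c["image"],cv2.COLOR_BGR2HSV)
m=cv2.inRange(hsv,(105,120,150),(128,255,255));m[:120]=0
n,l,st,ce=cv2.connectedComponentsWithStats(m)
for i in range(1,n):
    if st[i,4]>150: print(st[i],ce[i])
cs,_=cv2.findContours(m,cv2.RETR_EXTERNAL,2);k=max(cs,key=cv2.contourArea)
for e in(3,):
    q=cv2.approxPolyDP(k,e,True)[:,0];w=wback(c,q,.08,p,r);print(np.c_[q,w[:,:2].round(4)])
go([.5005,-.079,.045],1.492)
E
```

```text
[ 294  161   56   76 1305] [322.95478927 193.83295019]
[[ 2.950e+02  1.610e+02  4.676e-01 -9.370e-02]
 [ 2.970e+02  2.360e+02  5.287e-01 -9.890e-02]
 [ 3.460e+02  2.360e+02  5.323e-01 -5.950e-02]
 [ 3.490e+02  1.620e+02  4.719e-01 -5.370e-02]]
shift [ -0.3   0.4 118.1] turn [-0.     0.    -0.009] tcp [ 0.5001 -0.0794  0.1631] q6 -1.841
```

play_rows(commands=[[0, 2, 35, 0, 0, 0], [0, 2, 65, 0, 0, 0], [0, 2, 90, 0, 0, 0], [0, 2, 108, 0, 0, 0], [0, 2, 118, 0, 0, 0], [0, 2, 118, 0, 0, 0], [0, 2, 118, 0, 0, 0]])

```text
time_s: 18.13
tcp_pos: [0.5004, -0.0774, 0.0452]
ee_rot: [-0.0, 0.043, 0.999, 0.0]
ft_force: [0.4, -1.0, 0.5]
finger_gap: 0.0859
gripper_force: 0.0
```

play_rows(commands=[[0, 0, 0, 0, 0, 0], [0, 0, 0, 0, 0, 0], [0, 0, 0, 0, 0, 0], [0, 0, 0, 0, 0, 0], [0, 0, 0, 0, 0, 0], [0, 0, 0, 0, 0, 0], [0, 0, 0, 0, 0, 0], [0, 0, 0, 0, 0, 0]], jaw=1)

```text
time_s: 18.8
tcp_pos: [0.5012, -0.0774, 0.0465]
ee_rot: [0.001, 0.043, 0.999, -0.0]
ft_force: [-0.0, 2.3, 6.4]
finger_gap: 0.0435
gripper_force: 61.7
```

play_rows(commands=[[0, 0, -10, 0, 0, 0], [0, 0, -30, 0, 0, 0], [0, 0, -55, 0, 0, 0], [0, 0, -80, 0, 0, 0], [0, 0, -105, 0, 0, 0], [0, 0, -130, 0, 0, 0], [0, 0, -145, 0, 0, 0], [0, 0, -145, 0, 0, 0]])

```text
time_s: 19.47
tcp_pos: [0.5017, -0.0779, 0.1936]
ee_rot: [0.003, 0.042, 0.999, -0.001]
ft_force: [0.5, -0.7, -4.7]
finger_gap: 0.0434
gripper_force: 62.4
```

```bash
python3 - <<'E'
from h import *
go([.5049,.1584,.19],1.4417)
E
```

```text
shift [ 16.8 235.8   3. ] turn [-0.002  0.006  0.044] tcp [ 0.5017 -0.0779  0.1936] q6 -1.84
```

play_rows(commands=[[1, 15, 0, 0, 0, 0.005], [4, 50, 0, 0, 0, 0.01], [7, 90, 0, 0, 0, 0.02], [10, 130, 0, 0, 0, 0.03], [13, 170, 0, 0, 0, 0.04], [15, 205, 0, 0, 0, 0.044], [17, 228, 0, 0, 0, 0.044], [17, 236, 0, 0, 0, 0.044]])

```text
time_s: 20.13
tcp_pos: [0.501, 0.1623, 0.1873]
ee_rot: [-0.002, 0.063, 0.998, 0.0]
ft_force: [-0.3, 0.3, -5.2]
finger_gap: 0.0429
gripper_force: 62.8
```

play_rows(commands=[[0, 0, 0, 0, 0, 0], [0, 0, 0, 0, 0, 0], [0, 0, 0, 0, 0, 0]])

```text
time_s: 20.38
tcp_pos: [0.5028, 0.158, 0.1889]
ee_rot: [-0.001, 0.065, 0.998, -0.001]
ft_force: [0.5, 0.7, -5.0]
finger_gap: 0.0433
gripper_force: 62.8
```

```bash
python3 - <<'E'
from h import *
go([.5049,.1584,.15],1.4417)
p,r=pose();c=capture("wrist");np.savez("pics/w6.npz",p=p,q=r.as_quat(),**c)
cv2.imwrite("pics/w6.png",c["image"][90:320,170:520].repeat(2,0).repeat(2,1))
E
```

```text
shift [-2.1  0.7 38.9] turn [-0.001 -0.002 -0.001] tcp [0.5028 0.158  0.1889] q6 -1.328
```

View pics/w6.png

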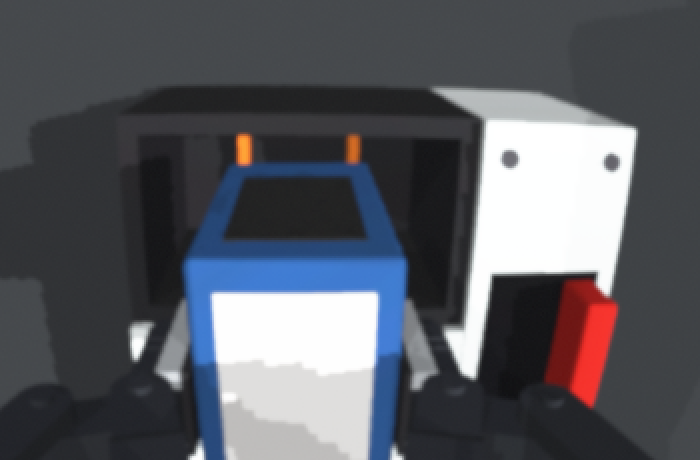

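The module hangs squarely over the bay: top near edge (185,260)–(405,258), bottom edge (235,163)–(365,163), ribs at columns 244 and 353, front inner wall edge at row 134 (crop).

```bash
python3 - <<'E'
from h import *
c=dict(np.load("pics/w6.npz"));p=c["p"];r=R.from_quat(c["q"])
o=np.array([.5545,.149,0]);ex=np.array([.992,-.127,0]);ey=np.array([.127,.992,0])
P=lambda x,y:(170+(x-.5)/2,90+(y-.5)/2)
for n,px,z in[("mTL",(185,260),.2224),("mTR",(405,258),.2224),("mBL",(235,163),.1424),("mBR",(365,163),.1424),("bayTL",(137,134),.104),("bayTR",(463,139),.104),("ribL",(244,150),.02),("ribR",(353,150),.02),("conR",(636,129),.11),("conL",(483,118),.11)]:
    w=wback(c,P(*px),z,p,r)[0];print(n,"case",((w-o)@ex*1000).round(1),((w-o)@ey*1000).round(1))
print("tcp",(p-o)@ex,(p-o)@ey)
E
```

```text
mTL case -84.6 -19.1
mTR case -84.9 23.3
mBL case -84.7 -17.0
mBR case -84.6 24.0
bayTL case -87.4 -58.5
bayTR case -85.2 66.1
ribL case -62.5 -24.8
ribR case -62.4 31.4
conR case -92.6 139.0
conL case -94.5 71.8
tcp -0.05245631622784007 0.002366175108484721
```

play_rows(commands=[[-2.5, 1, 8, 0, 0, 0], [-2.5, 1, 18, 0, 0, 0], [-2.5, 1, 28, 0, 0, 0], [-2.5, 1, 38, 0, 0, 0], [-2.5, 1, 48, 0, 0, 0], [-2.5, 1, 58, 0, 0, 0], [-2.5, 1, 64, 0, 0, 0], [-2.5, 1, 64, 0, 0, 0]])

```text
time_s: 21.1
tcp_pos: [0.5044, 0.1598, 0.1236]
ee_rot: [-0.002, 0.064, 0.998, -0.0]
ft_force: [-0.5, 0.6, -5.3]
finger_gap: 0.0433
gripper_force: 62.9
```

play_rows(commands=[[0, 0, 8, 0, 0, 0], [0, 0, 18, 0, 0, 0], [0, 0, 28, 0, 0, 0], [0, 0, 38, 0, 0, 0], [0, 0, 46, 0, 0, 0], [0, 0, 46, 0, 0, 0], [0, 0, 46, 0, 0, 0]])

```text
time_s: 21.68
tcp_pos: [0.5053, 0.1599, 0.079]
ee_rot: [-0.001, 0.064, 0.998, -0.0]
ft_force: [-0.9, -0.2, -5.8]
finger_gap: 0.0432
gripper_force: 62.8
```

play_rows(commands=[[0, -1, 5, 0, 0, 0], [0, -1, 10, 0, 0, 0], [0, -1, 15, 0, 0, 0], [0, -1, 18, 0, 0, 0], [0, -1, 18, 0, 0, 0], [0, -1, 18, 0, 0, 0]])

```text
time_s: 22.18
tcp_pos: [0.5055, 0.1589, 0.0617]
ee_rot: [-0.0, 0.064, 0.998, -0.0]
ft_force: [-0.2, 0.2, -5.3]
finger_gap: 0.0436
gripper_force: 62.9
```

play_rows(commands=[[0, 0, 2, 0, 0, 0], [0, 0, 4, 0, 0, 0], [0, 0, 6, 0, 0, 0], [0, 0, 7, 0, 0, 0], [0, 0, 7, 0, 0, 0], [0, 0, 7, 0, 0, 0]])

```text
time_s: 22.68
tcp_pos: [0.5057, 0.1589, 0.0549]
ee_rot: [-0.0, 0.064, 0.998, -0.0]
ft_force: [0.3, 0.2, -5.2]
finger_gap: 0.0434
gripper_force: 62.9
```

play_rows(commands=[[0, 0, 1, 0, 0, 0], [0, 0, 2, 0, 0, 0], [0, 0, 2, 0, 0, 0], [0, 0, 2, 0, 0, 0]])

```text
time_s: 23.02
tcp_pos: [0.5057, 0.1589, 0.0529]
ee_rot: [-0.0, 0.064, 0.998, -0.0]
ft_force: [-0.1, 0.4, -5.2]
finger_gap: 0.043
gripper_force: 62.9
```

play_rows(commands=[[0, 0, 1, 0, 0, 0], [0, 0, 2, 0, 0, 0], [0, 0, 2, 0, 0, 0], [0, 0, 2, 0, 0, 0]])

```text
time_s: 23.35
tcp_pos: [0.506, 0.159, 0.0526]
ee_rot: [-0.0, 0.064, 0.998, -0.0]
ft_force: [-4.4, -0.4, 5.5]
finger_gap: 0.043
gripper_force: 63.8
```

Floor contact at the expected height. Releasing part-way.

play_rows(commands=[[0, 0, 0, 0, 0, 0], [0, 0, 0, 0, 0, 0], [0, 0, 0, 0, 0, 0], [0, 0, 0, 0, 0, 0], [0, 0, 0, 0, 0, 0]], jaw=-0.5)

```text
time_s: 23.77
tcp_pos: [0.5064, 0.159, 0.0514]
ee_rot: [0.001, 0.064, 0.998, 0.0]
ft_force: [0.0, -1.0, 1.7]
finger_gap: 0.0641
gripper_force: 0.3
```

play_rows(commands=[[0, 0, -5, 0, 0, 0], [0, 0, -20, 0, 0, 0], [0, 0, -45, 0, 0, 0], [0, 0, -80, 0, 0, 0], [0, 0, -115, 0, 0, 0], [0, 0, -150, 0, 0, 0], [40, 0, -180, 0, 0, 0], [40, 0, -180, 0, 0, 0]])

```text
time_s: 24.43
tcp_pos: [0.4663, 0.1649, 0.237]
ee_rot: [0.004, 0.064, 0.998, 0.001]
ft_force: [0.1, 1.0, 0.1]
finger_gap: 0.0638
gripper_force: 0.0
```

```bash
python3 - <<'E'
from h import *
p,r=pose();c=capture("wrist");np.savez("pics/w7.npz",p=p,q=r.as_quat(),**c)
s=capture("side")["image"]
a=cv2.resize(c["image"][100:300,190:490],None,fx=2,fy=2);b=cv2.resize(s[110:210,262:312],None,fx=4,fy=4)
cv2.imwrite("pics/w7.png",np.hstack([a,b]));print(p)
E
```

```text
[0.46634228 0.16490449 0.23704856]
```

View pics/w7.png

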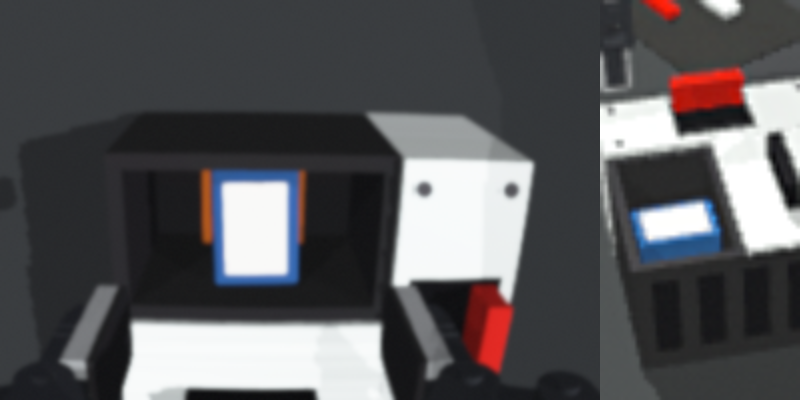

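The picture shows the module at (256,228), upright between the two orange ribs (columns 207 and 302), below the wall tops. The lid is open and the gripper is clear of everything.

```bash
python3 -c "
from rig import *
print(finish_job())"
```

```text
the job is handed in; nothing more can be done
None
```

The lid is fully open and the blue module stands upright on the bay floor between the ribs, released after being regrasped on the bench; the job was handed in at about 24.5 s of the 72 s.

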